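Snap the caps onto the refilled spice jars

ROBOT

A 7-joint arm with a two-finger parallel gripper is mounted at the origin on a cart in front of the work surface, level with it; the furniture and walls round the work are solid. World frame = base frame: x ahead of the robot, y to its left, z up, the work surface at z = 0. Lengths are in m, angles in rad, forces in N, time in s.
With the tool pointing down it reaches from about 0.425 to 0.95 m from the base axis. Payload 16.7 kg.
Tool frame: the origin (TCP) lies on the mounting face of the last link; the fingertips stand 199 mm ahead of it and the grasp point (between the pads) lies 180 mm ahead of it; z points along the fingers, y is the line along which they close (so a half turn about z gives the same grasp; the last joint's range is limited). The gripper opens to 94 mm and grips with 3 to 60 N. Pads are 16 mm wide; open, the fingers measure 119 mm over their backs; the gripper's body (75 mm by 177 mm) begins 78 mm behind the grasp point.
Start: joints at [-1.438, 0.426, 0.074, 1.606, -0.034, 1.111, -0.067], TCP at [0.188, 0.648, 0.405] pointing down, gripper open.
Joint ranges: [-2.85, 2.85], [-0.5, 2.14], [-1.23, 1.37], [0.21, 2.46], [-1.02, 4.16], [0.16, 2.05], [-2.73, 2.73]. Speed limits (rad/s): [1.89, 1.89, 2.39, 2.39, 3.01, 3.01, 3.01].

INTERFACE

Orientations are given as a rotation vector (axis times angle).
In Python, from plant import r gives the robot as it stands. The module is installed in compiled form; this text tells all that it offers.
- The arm moves only by the tool arm_command, never from a script. Its argument "series" is text: rows parted by semicolons, each of 4 numbers parted by spaces: the shift along the tool's x, y, z in m, then the turn about the tool's z in degrees. In form: tx ty tz turn; .... A call has 1 to 5 rows; each row shifts and turns the commanded pose from where the row before left it, along the tool's axes as they then stand; what a row does not reach is not made up. A row lasts 1/12 s, in which the tool goes at most 41.7 mm and 7.16 degrees, less where a joint would pass 70% of its speed; a pose out of reach is approached as far as the arm can. A call is refused whole if a number of a shift passes 0.0417 or a number of a turn 7.16, either way. A call with a gripper value outside its range is refused whole. "fingers" is the opening, from -1 (shut) to 1 (fully open), set as the call begins (left out, the last holds). The fingers move at their own pace and stop on an object; "squeeze" is the grip in N (left out, the last holds). Time passes only in rows, so rows that do not move let the fingers close. It gives the time, the measured TCP pose, the force and the opening at its end, in the units of the state.
- r.get_obs(): the state, without advancing time (a new reading comes with each control period).
- r.snapshot(name): name is "scene" or "top"; returns a dict with "color" (420x560x3 uint8, red, green, blue), "z_map" (420x560 float32, m along the optical axis (not along the pixel's ray), 0 where there is no reading), "fx", "fy", "cx", "cy" (pixels), "distortion" ([k1, k2, p1, p2, k3] as OpenCV has them; the pictures are not rectified), "world_to_cam" (4x4, takes a point from world to camera coordinates). Camera axes: x right, y down, z forward; pixel columns grow to the right and rows downward; lengths in m; the calibration is good to about 2 mm. A picture is of the moment at which its call begins.
- r.sign_off(): hands the job in, once; it reports no verdict.
Trained networks look in a picture, given as the dict that the camera call returned (one of the last four; its "shot" number tells which), for a name from the list of things; names that differ only in an ending like _2 or _b are one class to them, and where a whole thing is asked for, a point or a joint stands for the part that bears it (a point fixed in the world has none). Each returns a list of dicts, best first, with "p" (0 to 1); they miss things now and then, are a little off and sometimes report something else, mostly with a low value. They report only what shows in the picture. A call takes as long as a camera call. They do not tell look-alikes from the thing itself.
- r.look_for(name, picture): "centre" ([x, y, z] in m, in the coordinates of the camera as it stood for that picture, good to about 4 mm: the middle of the surface that is visible of it).
The state is a dict: "clock": time; "joints": joint angles; "dq": joint speeds; "joint_torque": joint torques, N m; "ee_pos": TCP position; "tcp_rot": TCP orientation; "wrist_force": force on the tool from outside, world axes, zero at the start; "torque": the same for the moment, N m; "grip_width": opening from 0.0 (shut) to 1.0 (fully open).
Only numpy, scipy, OpenCV 4.12 (cv2) and the standard library are available. Lean on these libraries where they do the work, as an engineer would, in place of code of your own. Each camera call takes 0.05 s, during which the arm holds its last target. There are 200 camera calls.

TASK

Two of the three spice jars in the wooden stand have just been refilled and are still open: pick up the two black snap caps from the worktop and press each straight down onto the jar it fits (small cap on the narrow mouth, large cap on the wide mouth) until it clicks over the bead and sits fully home. Keep pressing firmly for about a second after the click so that the seal takes, without brute force on the glass, and after the second cap do not let up or let go: the job ends with the fingers still pressing a seated cap down. Leave the jars upright in their wells, and leave the jar that is already capped and the other things on the worktop alone.

Things in the scene. Friction and masses are not known exactly. Their poses are not given: they have to be found in the camera images.
- stand: wooden jar stand fixed to the worktop, 76 x 267 x 30 mm, with three round wells of 60 mm diameter in a row along its own y axis, at y = -90, 0 and +90 mm, well floors 10 mm above its underside. Origin: centre of the underside, on the worktop. Its place and yaw vary, and so does which jar stands in which well.
- jar_narrow: open amber glass jar, 58 mm in diameter, 78 mm tall, loose in a well (rim 88 mm above the worktop). Origin: centre of the underside, z up the axis. Neck 28 mm in diameter from 53 mm up, with a snap bead of 33 mm diameter 6 mm below the rim; above the bead it tapers to 23 mm at the rim. Fits cap_narrow. Breaks above 80 N.
- jar_wide: open amber glass jar of the same body and height (58 mm diameter, 78 mm), loose in another well; neck 40 mm in diameter from 53 mm up, snap bead 45 mm, tapering to 35 mm at the rim. Origin: centre of the underside, z up the axis. Fits cap_wide. Breaks above 80 N.
- jar_capped: third jar of the same kind, in the remaining well, already closed by a black cap of 43 mm (82 mm tall with the cap): leave it alone. Origin: centre of the underside.
- cap_narrow: small black snap cap with ribbed side, 43 mm in diameter, 26 mm tall (top 4 mm thick), about 43 g, lying mouth down on the worktop to one side of the stand. Origin: centre of its lower edge (the mouth), z up through the top. Gripped round the ribs with 40 N it does not slip while being pressed on.
- cap_wide: large black snap cap with ribbed side, 55 mm in diameter, 26 mm tall (top 4 mm thick), about 43 g, lying mouth down on the other side of the stand; which cap lies on which side varies. Origin: centre of its lower edge (the mouth), z up through the top.
- rim_narrow (a point): centre of the rim of jar_narrow, 78 mm above its origin. How the snap works (both jars): six sprung nubs in the cap meet the taper when the cap's origin is about 15 mm below the rim; the push rises to 9 to 15 N at about 17 mm below, then the nubs jump the bead (click, force drops) and the cap stops on the rim, home, at 22 mm below.
- rim_wide (a point): centre of the rim of jar_wide, 78 mm above its origin
- egg_timer: bystander: red tomato-shaped kitchen timer, 66 mm wide, 57 mm tall, behind and to the left of the stand. Origin: centre of the underside.
- salt_shaker: bystander: glass salt shaker with a grey domed top, 44 mm wide, 90 mm tall, behind and to the right of the stand. Origin: centre of the underside.
- ramekin: bystander: cream fluted ramekin, 66 mm wide, 40 mm tall, at the back right. Origin: centre of the underside.
- spice_a: bystander: full spice jar with a green lid, 46 mm wide, 106 mm tall, far right. Origin: centre of the underside.
- spice_b: bystander: second full spice jar with a green lid, 46 mm wide, 106 mm tall, far right. Origin: centre of the underside.
- dropper: bystander: small brown dropper bottle, 33 mm wide, 102 mm tall, far right. Origin: centre of the underside.
- tumbler: bystander: clear glass tumbler, 81 mm wide, 101 mm tall, far left. Origin: centre of the underside.
There are look-alikes about, which are no part of the job. What is shaped like the jar_wide but blue or yellow is not meant.

How it is judged:
By the outcome, as a careful person would: the job done as asked, in the order asked, and still so for the second after the job is handed in, while the arm keeps its last pose, push and grip.
It also fails if it takes over 66 s, if anything falls off the work surface, if the arm or the gripper's body presses on something with over 40 N, if the wrist force passes 120 N, or if a joint passes its speed limit or range.

## Working session

There is one attempt and no reset: what is moved stays moved. The work goes in short steps, Python scripts to look and compute and a tool call to move; the robot and the scene stay as the last step left them, time stands still between calls to the robot, and variables do not carry over. Pictures are saved under pics/ and viewed, on a budget of 10 in all, crops included, one or two more only if the job needs it, and the job is handed in when it is done.

Besides the shell and the picture viewer there is one more tool, called after "Emit:" as name(argument=value, ...) on one line, values as JSON. arm_command: Moves the arm, as the interface text tells. Its arguments: {"type":"object","properties":{"series":{"type":"string"},"fingers":{"type":"number"},"squeeze":{"type":"number"}},"required":["series"]}

```bash
mkdir -p pics; cat > h.py <<'E'
import numpy as np, cv2
from plant import r
def K(s): return np.array([[s['fx'],0,s['cx']],[0,s['fy'],s['cy']],[0,0,1.]]), np.array(s['distortion'],float)
def w2c(s): return np.array(s['world_to_cam'],float)
def toworld(s,p):
    T=np.linalg.inv(w2c(s)); return (T@np.append(p,1))[:3]
def pix(s,pw):
    T=w2c(s); k,d=K(s); rv,_=cv2.Rodrigues(T[:3,:3])
    return cv2.projectPoints(np.atleast_2d(np.array(pw,float)),rv,T[:3,3],k,d)[0].reshape(-1,2)
def cloud(s):
    k,d=K(s); h,w=s['z_map'].shape
    uv=np.stack(np.meshgrid(np.arange(w),np.arange(h)),-1).reshape(-1,1,2).astype(np.float64)
    n=cv2.undistortPoints(uv,k,d).reshape(h,w,2); z=s['z_map'][...,None]
    p=np.concatenate([n*z,z],-1); T=np.linalg.inv(w2c(s))
    P=p@T[:3,:3].T+T[:3,3]; P[s['z_map']==0]=np.nan; return P
E
python3 - <<'E'
from h import *
o=r.get_obs(); print(o['clock'],o['ee_pos'],o['tcp_rot'],o['grip_width'],o['wrist_force'])
ims=[]
for n in ['scene','top']:
    s=r.snapshot(n); cv2.imwrite(f'pics/{n}0.png',cv2.cvtColor(s['color'],cv2.COLOR_RGB2BGR))
    T=np.linalg.inv(w2c(s));print(n,'cam at',T[:3,3].round(3),'fwd',T[:3,2].round(2))
    for q in ['jar_narrow','jar_wide','jar_capped','cap_narrow','cap_wide','rim_narrow','rim_wide','stand']:
        for d in r.look_for(q,s)[:4]:
            w=toworld(s,d['centre']); print(q,round(d['p'],2),w.round(3),pix(s,w)[0].round())
E
```

```text
0.0 [0.18764822 0.64821294 0.40400157] [-4.41143812e-01 -3.11036743e+00  1.86101305e-03] 0.9983613527502734 [ 0.4812401   0.18098118 -0.21668602]
scene cam at [-0.113 -0.783  1.205] fwd [ 0.42  0.52 -0.74]
jar_narrow 0.65 [0.451 0.047 0.056] [262. 215.]
jar_wide 0.94 [ 0.478 -0.24   0.045] [322. 266.]
jar_wide 0.88 [ 0.481 -0.124  0.057] [300. 241.]
jar_wide 0.68 [ 0.451 -0.573  0.047] [395. 351.]
jar_wide 0.53 [0.452 0.308 0.023] [222. 180.]
jar_capped 0.87 [ 0.464 -0.044  0.061] [281. 228.]
jar_capped 0.54 [ 0.482 -0.128  0.064] [301. 240.]
cap_narrow 0.64 [ 0.443 -0.387  0.026] [346. 308.]
cap_wide 0.75 [0.452 0.307 0.026] [222. 179.]
cap_wide 0.2 [ 0.483 -0.128  0.058] [301. 241.]
rim_narrow 0.76 [0.452 0.046 0.057] [262. 214.]
rim_wide 0.84 [0.446 0.181 0.046] [239. 195.]
rim_wide 0.77 [ 0.477 -0.244  0.042] [323. 268.]
rim_wide 0.74 [ 0.482 -0.129  0.06 ] [301. 241.]
rim_wide 0.7 [ 0.449 -0.572  0.051] [395. 350.]
stand 0.57 [ 0.455 -0.063  0.025] [282. 239.]
top cam at [ 0.298 -0.006  1.708] fwd [ 0.14 -0.   -0.99]
jar_narrow 0.52 [0.46  0.064 0.057] [262. 232.]
jar_wide 0.7 [ 0.484 -0.23   0.046] [334. 227.]
jar_wide 0.68 [ 0.489 -0.111  0.059] [305. 225.]
jar_capped 0.73 [ 0.618 -0.326  0.005] [354. 196.]
cap_narrow 0.73 [0.579 0.22  0.044] [225. 203.]
cap_narrow 0.55 [ 0.441 -0.391  0.024] [371. 237.]
cap_wide 0.6 [ 0.47  -0.024  0.032] [283. 230.]
cap_wide 0.53 [0.451 0.321 0.022] [200. 235.]
rim_narrow 0.6 [0.451 0.056 0.062] [264. 234.]
rim_wide 0.62 [0.45  0.193 0.049] [230. 234.]
rim_wide 0.56 [ 0.457 -0.562  0.046] [413. 233.]
rim_wide 0.54 [ 0.483 -0.228  0.049] [333. 227.]
rim_wide 0.48 [ 0.487 -0.114  0.056] [305. 225.]
stand 0.55 [ 0.472 -0.028  0.034] [284. 230.]
```

```bash
python3 - <<'E'
import cv2,numpy as np
a=cv2.imread('pics/scene0.png')[150:375,180:430]; b=cv2.imread('pics/top0.png')[175:265,180:430]
a=cv2.resize(a,None,fx=2.6,fy=2.6,interpolation=cv2.INTER_CUBIC)
b=cv2.resize(b,None,fx=3.2,fy=3.2,interpolation=cv2.INTER_CUBIC)
cv2.imwrite('pics/c1.png',a);cv2.imwrite('pics/c2.png',b)
E
```

```text
(no output)
```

View pics/c1.png

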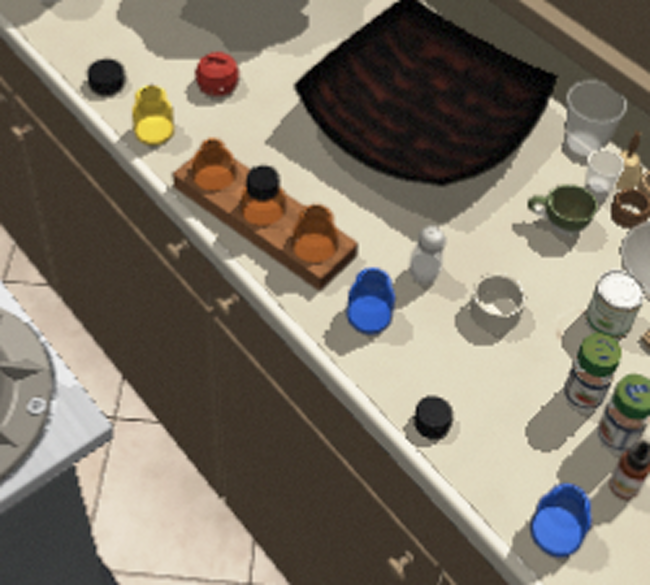

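View pics/c2.png

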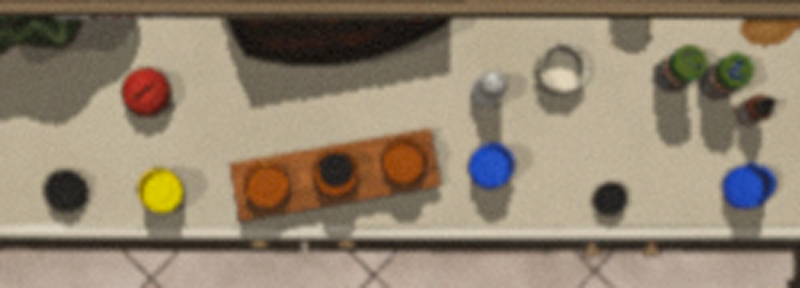

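The pixels below are in crop c2 (top view).
- **Large cap:** black cap at left (65,190). The capped jar's cap at (336,170) could be mistaken for it.
- **Small cap:** black cap at right (610,198).
- **Jar_wide candidates:** yellow (162,190), blue (490,165) and blue (748,187) are look-alikes and rejected. Amber in the right well (403,163) is the one meant.
- **Jar_narrow:** amber in the left well (268,187).

Next I'll measure positions from both views.

```bash
python3 - <<'E'
from h import *
caps={'capL':(.452,.314),'capR':(.443,-.389),'capM':(.471,-.03)}
for n in ['scene','top']:
    s=r.snapshot(n); P=cloud(s); g=s['color'].max(-1)
    print(n)
    for k,c in caps.items():
        d=np.hypot(P[...,0]-c[0],P[...,1]-c[1])
        m=(d<.05)&(g<75)&(P[...,2]>.012)
        z=P[m][:,2]; 
        if m.sum()<5: print(k,m.sum()); continue
        zt=np.percentile(z,75); t=m&(P[...,2]>zt-.006)
        q=P[t]; (x,y),rad=cv2.minEnclosingCircle(q[:,:2].astype(np.float32))
        print(k,m.sum(),t.sum(),'ztop',zt.round(4),'mean',q.mean(0).round(4),'circ',round(x,4),round(y,4),round(rad,4))
    for k,c in {'left':(.455,.055),'right':(.487,-.114),'blue':(.484,-.23)}.items():
        d=np.hypot(P[...,0]-c[0],P[...,1]-c[1]); m=(d<.05)&(P[...,2]>.068)&(P[...,2]<.12)
        q=P[m]; 
        if len(q)<3: print(k,len(q)); continue
        (x,y),rad=cv2.minEnclosingCircle(q[:,:2].astype(np.float32))
        print(k,len(q),'zmax',np.percentile(q[:,2],[50,90,100]).round(4),'mean',q.mean(0).round(4),'circ',round(x,4),round(y,4),round(rad,4))
    # stand top plane
    m=(abs(P[...,2]-.03)<.006)&(abs(P[...,0]-.47)<.08)&(abs(P[...,1]+.03)<.16)
    c=s['color'].astype(int); m&=(c[...,0]>c[...,2]+30)&(c[...,0]>60)
    q=P[m][:,:2]; print('stand',m.sum(),np.median(P[m][:,2]),cv2.minAreaRect(q.astype(np.float32)))
E
```

```text
scene
capL 133 103 ztop 0.0267 mean [0.4517 0.3205 0.0257] circ 0.45 0.3191 0.0292
capR 157 132 ztop 0.0269 mean [ 0.4439 -0.3897  0.0256] circ 0.4443 -0.3901 0.0214
capM 141 97 ztop 0.0918 mean [ 0.4724 -0.0311  0.0908] circ 0.4731 -0.0298 0.0224
left 65 zmax [0.0818 0.0862 0.0898] mean [0.4587 0.0578 0.0796] circ 0.4595 0.0585 0.0168
right 112 zmax [0.0823 0.0876 0.0905] mean [ 0.4896 -0.1198  0.0805] circ 0.491 -0.1192 0.0225
blue 83 zmax [0.0738 0.0783 0.0804] mean [ 0.4863 -0.2328  0.0741] circ 0.4859 -0.2333 0.0227
stand 661 0.029184208961418934 ((0.4751591682434082, -0.029261887073516846), (0.08280901610851288, 0.265903115272522), 10.771476745605469)
top
capL 126 102 ztop 0.0283 mean [0.4503 0.3212 0.0271] circ 0.4507 0.3225 0.0261
capR 73 66 ztop 0.0274 mean [ 0.4426 -0.385   0.0261] circ 0.4436 -0.3861 0.0205
capM 85 66 ztop 0.0944 mean [ 0.4758 -0.0287  0.0933] circ 0.4745 -0.028 0.0205
left 40 zmax [0.084  0.0906 0.0942] mean [0.4588 0.06   0.0838] circ 0.4599 0.0606 0.0203
right 55 zmax [0.0859 0.0906 0.0939] mean [ 0.4895 -0.1174  0.0849] circ 0.4908 -0.1171 0.0224
blue 50 zmax [0.0769 0.0817 0.0834] mean [ 0.4854 -0.2321  0.0764] circ 0.4848 -0.2321 0.0226
stand 575 0.030046609492387022 ((0.47344669699668884, -0.02849160134792328), (0.07695525884628296, 0.2658221125602722), 10.154204368591309)
```

```bash
cat >> h.py <<'E'
from scipy.spatial.transform import Rotation as Ro
def go(target,az=None):
    """shift in tool axes from measured pose to put grasp point at target; turn to az first (deg, of tool y)"""
    o=r.get_obs(); R=Ro.from_rotvec(o['tcp_rot']).as_matrix(); p=np.array(o['ee_pos']); g=p+.18*R[:,2]
    a=np.degrees(np.arctan2(R[1,1],R[0,1])); print('t',round(o['clock'],2),'grasp',g.round(4),'az',a.round(2),'z',R[:,2].round(3),'F',np.round(o['wrist_force'],1),'w',round(o['grip_width'],3),'j',np.round(o['joints'],2))
    if az is not None:
        t=(a-az+90)%180-90; print('turn',t.round(2)); R=R@Ro.from_euler('z',t,degrees=True).as_matrix()
    print('shift mm',(R.T@(np.array(target)-g)*1000).round(1))
E
python3 -c "
from h import *
go((.451,.320,.16),10.4)"
```

```text
t 1.0 grasp [0.1877 0.6483 0.2247] az 73.85 z [-0. -0. -1.] F [ 0.1 -0.6 -0.2] w 1.001 j [-1.44  0.43  0.07  1.61 -0.03  1.11 -0.07]
turn 63.45
shift mm [-370.5  199.7   64.7]
```

Emit:
arm_command(series="0 0 0 7.05;0 0 0 7.05;0 0 0 7.05;0 0 0 7.05;0 0 0 7.05", fingers=1, squeeze=40)

```text
clock: 1.42
ee_pos: [0.1877, 0.6483, 0.4047]
tcp_rot: [-1.371, -2.827, 0.0]
wrist_force: [0.6, 0.2, -0.1]
grip_width: 1.001
```

Emit:
arm_command(series="0 0 0 7.05;0 0 0 7.05;0 0 0 7.05;0 0 0 7.05;0 0 0 0")

```text
clock: 1.83
ee_pos: [0.1875, 0.6484, 0.4046]
tcp_rot: [2.018, 2.407, -0.0]
wrist_force: [1.8, -0.5, -0.1]
grip_width: 1.003
```

```bash
python3 -c "
from h import *
go((.451,.320,.16),10.4)"
```

```text
t 1.83 grasp [0.1875 0.6484 0.2246] az 10.04 z [ 0. -0. -1.] F [ 1.8 -0.5 -0.1] w 1.003 j [-1.61  0.44  0.3   1.62 -0.14  1.11 -1.09]
turn -0.36
shift mm [-370.5  199.8   64.7]
```

Emit:
arm_command(series="-0.034 0.018 0 0;-0.034 0.018 0 0;-0.034 0.018 0 0;-0.034 0.018 0 0;-0.034 0.018 0 0")

```text
clock: 2.25
ee_pos: [0.3077, 0.4958, 0.4048]
tcp_rot: [-2.005, -2.419, -0.0]
wrist_force: [1.3, 1.2, 0.2]
grip_width: 1.0
```

Emit:
arm_command(series="-0.034 0.018 0 0;-0.034 0.018 0 0;-0.034 0.018 0 0;-0.034 0.018 0 0;-0.034 0.018 0 0")

```text
clock: 2.67
ee_pos: [0.427, 0.3447, 0.405]
tcp_rot: [-2.005, -2.419, -0.001]
wrist_force: [0.9, 0.4, -0.3]
grip_width: 1.003
```

Emit:
arm_command(series="-0.031 0.018 0 0;0 0 0.04 0;0 0 0.025 0;0 0 0 0;0 0 0 0")

```text
clock: 3.08
ee_pos: [0.4493, 0.3191, 0.3394]
tcp_rot: [2.007, 2.416, -0.003]
wrist_force: [0.1, -0.3, 1.7]
grip_width: 1.003
```

```bash
python3 - <<'E'
from h import *
go((.451,.320,.022),10.4)
s=r.snapshot('scene'); c=cv2.cvtColor(s['color'],cv2.COLOR_RGB2BGR)[110:250,150:300]
cv2.imwrite('pics/p3.png',cv2.resize(c,None,fx=4,fy=4,interpolation=cv2.INTER_CUBIC))
E
```

```text
t 3.08 grasp [0.4491 0.3188 0.1594] az 10.56 z [-0.001 -0.002 -1.   ] F [ 0.1 -0.3  1.7] w 1.003 j [-1.11  0.32  0.45  1.97 -0.17  0.89 -0.38]
turn 0.16
shift mm [  1.    2.3 137.4]
```

View pics/p3.png

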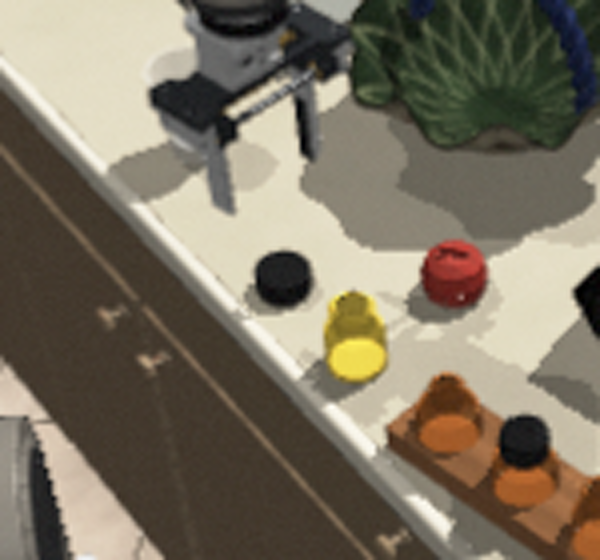

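Emit:
arm_command(series="0.001 0.002 0.04 0;0 0 0.04 0;0 0 0.03 0;0 0 0 0")

```text
clock: 3.47
ee_pos: [0.45, 0.3207, 0.2267]
tcp_rot: [-2.007, -2.416, 0.007]
wrist_force: [-1.3, -1.4, 0.1]
grip_width: 1.0
```

```bash
python3 - <<'E'
from h import *
go((.451,.320,.022),10.4)
s=r.snapshot('scene'); P=cloud(s); c=cv2.cvtColor(s['color'],cv2.COLOR_RGB2BGR)[130:220,170:270]
cv2.imwrite('pics/p4.png',cv2.resize(c,None,fx=6,fy=6,interpolation=cv2.INTER_CUBIC))
E
```

```text
t 3.47 grasp [0.4494 0.3201 0.0467] az 10.57 z [-0.003 -0.003 -1.   ] F [-1.3 -1.4  0.1] w 1.0 j [-1.04  0.49  0.38  2.04 -0.28  0.67 -0.29]
turn 0.17
shift mm [-0.4  1.7 24.7]
```

View pics/p4.png

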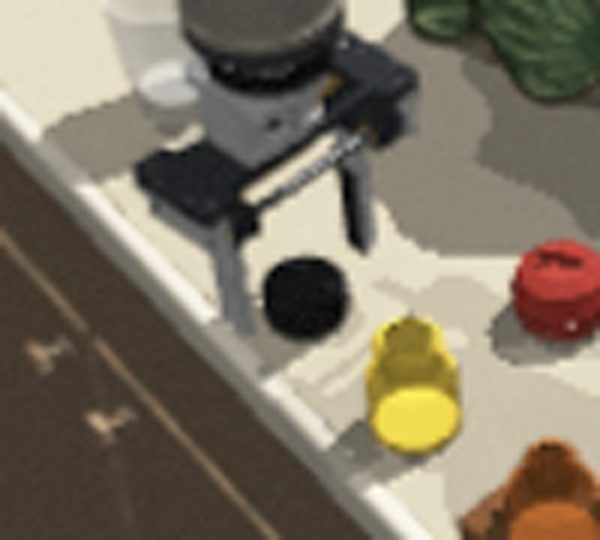

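Emit:
arm_command(series="0 0.001 0.015 0;0 0 0.009 0;0 0 0 0")

```text
clock: 3.77
ee_pos: [0.4524, 0.3213, 0.2066]
tcp_rot: [-2.01, -2.415, -0.002]
wrist_force: [-1.3, -0.7, -0.2]
grip_width: 1.0
```

Emit:
arm_command(series="0 0 0 0;0 0 0 0;0 0 0 0;0 0 0 0;0 0 0 0", fingers=-1, squeeze=42)

```text
clock: 4.18
ee_pos: [0.4523, 0.3208, 0.2062]
tcp_rot: [2.011, 2.414, 0.001]
wrist_force: [-0.8, 0.1, -0.3]
grip_width: 0.685
```

Emit:
arm_command(series="0 0 0 0;0 0 0 0;0 0 0 0")

```text
clock: 4.43
ee_pos: [0.4523, 0.3207, 0.2059]
tcp_rot: [-2.011, -2.414, -0.0]
wrist_force: [-0.3, -1.0, 5.1]
grip_width: 0.586
```

```bash
python3 -c "
from h import *
go((.4905,-.118,.16),10.4)"
```

```text
t 4.43 grasp [0.4523 0.3208 0.0259] az 10.4 z [ 0.  0. -1.] F [-0.3 -1.   5.1] w 0.586 j [-1.02  0.52  0.36  2.04 -0.31  0.63 -0.27]
turn 0.0
shift mm [-438.4  -41.7 -134.2]
```

Emit:
arm_command(series="0 0 -0.03 0;0 0 -0.035 0;0 0 -0.035 0;0 0 -0.034 0;0 0 0 0")

```text
clock: 4.85
ee_pos: [0.4536, 0.3211, 0.3454]
tcp_rot: [2.012, 2.413, 0.012]
wrist_force: [0.9, 0.7, -0.6]
grip_width: 0.582
```

Emit:
arm_command(series="-0.034 -0.003 0 0;-0.034 -0.003 0 0;-0.034 -0.003 0 0;-0.034 -0.003 0 0;-0.034 -0.003 0 0")

```text
clock: 5.27
ee_pos: [0.4679, 0.1492, 0.3396]
tcp_rot: [-2.011, -2.414, 0.0]
wrist_force: [0.4, -0.5, 0.2]
grip_width: 0.579
```

Emit:
arm_command(series="-0.034 -0.003 0 0;-0.034 -0.003 0 0;-0.034 -0.003 0 0;-0.034 -0.003 0 0;-0.034 -0.003 0 0")

```text
clock: 5.68
ee_pos: [0.4838, -0.0208, 0.3397]
tcp_rot: [-2.011, -2.414, -0.0]
wrist_force: [0.6, 0.8, -0.9]
grip_width: 0.583
```

Emit:
arm_command(series="-0.034 -0.004 0 0;-0.034 -0.004 0 0;-0.03 -0.004 0 0;0 0 0 0;0 0 0 0")

```text
clock: 6.1
ee_pos: [0.4897, -0.1194, 0.3396]
tcp_rot: [2.015, 2.41, -0.001]
wrist_force: [0.0, -0.3, -0.5]
grip_width: 0.582
```

```bash
python3 - <<'E'
from h import *
go((.4905,-.118,.16),10.4)
for n in ['scene','top']:
    s=r.snapshot(n)
    for q in ['cap_wide','rim_wide']:
        for d in r.look_for(q,s)[:4]:
            w=toworld(s,d['centre']); print(n,q,round(d['p'],2),w.round(3),pix(s,w)[0].round())
    if n=='scene':
        c=cv2.cvtColor(s['color'],cv2.COLOR_RGB2BGR)[170:270,240:360]
        cv2.imwrite('pics/p5.png',cv2.resize(c,None,fx=6,fy=6,interpolation=cv2.INTER_CUBIC))
        P=cloud(s); print('grasp pix',pix(s,[(.4905,-.118,.134),(.4905,-.118,.088)]))
        m=(s['color'].max(-1)<70)&(np.hypot(P[...,0]-.49,P[...,1]+.118)<.06)&(P[...,2]>.1)&(P[...,2]<.18)
        q=P[m]; print(len(q),np.percentile(q,[2,50,98],axis=0).round(4))
E
```

```text
t 6.1 grasp [ 0.4896 -0.1195  0.1596] az 10.2 z [-0.    -0.001 -1.   ] F [ 0.  -0.3 -0.5] w 0.582 j [-0.46  0.26  0.67  2.08 -0.21  0.87  0.51]
turn -0.2
shift mm [ 1.3  1.1 -0.4]
scene rim_wide 0.88 [ 0.447 -0.569  0.049] [393. 350.]
scene rim_wide 0.79 [ 0.476 -0.242  0.044] [322. 267.]
scene rim_wide 0.59 [ 0.478 -0.132  0.061] [301. 242.]
grasp pix [[301.75024703 223.49283537]
 [301.25625695 232.51921082]]
168 [[ 0.4658 -0.1438  0.1385]
 [ 0.4922 -0.1284  0.1578]
 [ 0.5198 -0.1082  0.1773]]
top cap_wide 0.72 [0.455 0.058 0.06 ] [263. 233.]
top rim_wide 0.56 [ 0.459 -0.561  0.045] [413. 233.]
top rim_wide 0.52 [ 0.48  -0.24   0.048] [336. 227.]
top rim_wide 0.51 [0.45  0.192 0.05 ] [231. 234.]
top rim_wide 0.27 [ 0.595 -0.527  0.104] [408. 198.]
```

View pics/p5.png

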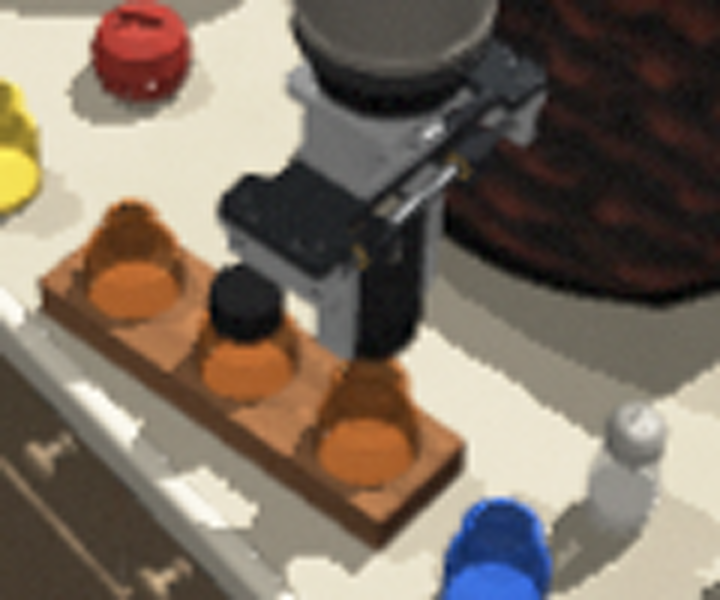

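```bash
cat >> h.py <<'E'
from scipy.optimize import least_squares
def capfit(cx,cy,rad,zlo,zhi):
    s=r.snapshot('scene'); P=cloud(s)
    m=(s['color'].max(-1)<60)&(np.hypot(P[...,0]-cx,P[...,1]-cy)<rad+.012)&(P[...,2]>zlo)&(P[...,2]<zhi)
    q=P[m]; f=least_squares(lambda c:np.hypot(q[:,0]-c[0],q[:,1]-c[1])-rad,[cx,cy],loss='soft_l1',f_scale=.002)
    print('cap fit',f.x.round(4),len(q),'rms',np.std(f.fun).round(4),'zmin pct',np.percentile(q[:,2],[0,2,10]).round(4))
E
python3 -c "
from h import *
go((.4905,-.118,.117),10.4)
capfit(.4896,-.1195,.0275,.11,.157)"
```

```text
t 6.4 grasp [ 0.49   -0.1166  0.1596] az 10.5 z [-0.  0. -1.] F [ 0.3  0.  -0.6] w 0.582 j [-0.46  0.26  0.67  2.08 -0.21  0.87  0.51]
turn 0.1
shift mm [-1.4  0.2 42.6]
cap fit [ 0.4897 -0.1116] 66 rms 0.0071 zmin pct [0.1296 0.1332 0.1406]
```

Emit:
arm_command(series="0 0 0.02 0;0 0 0.02 0;0 0 0.004 0;0 0 0 0")

```text
clock: 6.78
ee_pos: [0.4896, -0.1173, 0.2949]
tcp_rot: [-2.009, -2.413, 0.003]
wrist_force: [-0.0, 1.2, -0.2]
grip_width: 0.579
```

Emit:
arm_command(series="0 0 0.004 0;0 0 0.004 0;0 0 0.004 0;0 0 0 0")

```text
clock: 7.12
ee_pos: [0.4901, -0.1177, 0.2835]
tcp_rot: [2.011, 2.413, 0.0]
wrist_force: [0.4, -1.1, 0.0]
grip_width: 0.58
```

```bash
python3 - <<'E'
from h import *
go((.4905,-.118,.092),10.4)
s=r.snapshot('scene')
c=cv2.cvtColor(s['color'],cv2.COLOR_RGB2BGR)[180:270,250:360]
cv2.imwrite('pics/p6.png',cv2.resize(c,None,fx=7,fy=6.6,interpolation=cv2.INTER_CUBIC))
E
```

```text
t 7.12 grasp [ 0.4901 -0.1177  0.1035] az 10.4 z [ 0. -0. -1.] F [ 0.4 -1.1  0. ] w 0.58 j [-0.41  0.35  0.62  2.12 -0.3   0.75  0.59]
turn 0.0
shift mm [-0.4  0.3 11.5]
```

View pics/p6.png

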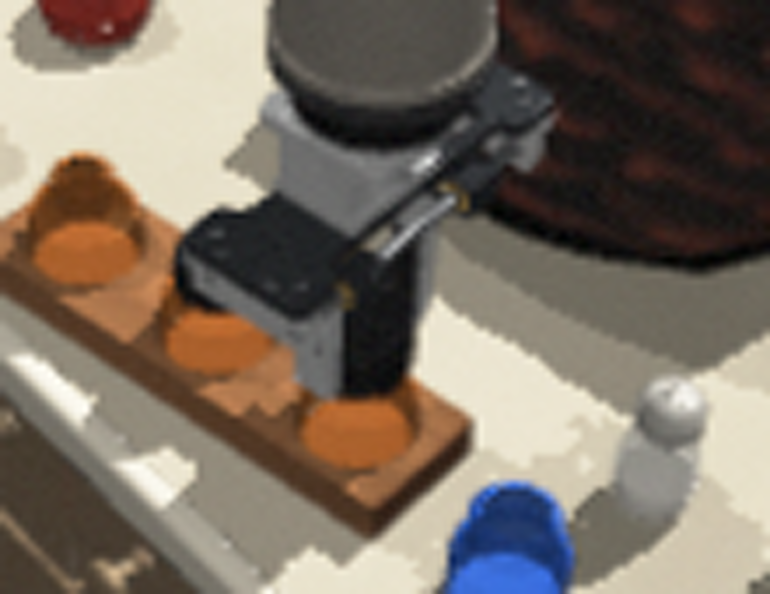

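Emit:
arm_command(series="0 0 0.002 0;0 0 0.002 0;0 0 0 0")

```text
clock: 7.42
ee_pos: [0.4902, -0.1179, 0.2797]
tcp_rot: [2.011, 2.413, 0.0]
wrist_force: [1.6, -3.1, 3.2]
grip_width: 0.58
```

Emit:
arm_command(series="0 0 0.0015 0;0 0 0 0")

```text
clock: 7.58
ee_pos: [0.4902, -0.118, 0.2783]
tcp_rot: [2.011, 2.413, 0.0]
wrist_force: [2.4, -3.5, 4.6]
grip_width: 0.581
```

Emit:
arm_command(series="0 0 0.0015 0;0 0 0 0")

```text
clock: 7.75
ee_pos: [0.4904, -0.1182, 0.2771]
tcp_rot: [2.01, 2.412, 0.001]
wrist_force: [2.2, -4.7, 10.1]
grip_width: 0.581
```

Emit:
arm_command(series="0 0 0.0015 0;0 0 0 0")

```text
clock: 7.92
ee_pos: [0.49, -0.1179, 0.2752]
tcp_rot: [2.011, 2.413, 0.0]
wrist_force: [0.9, -0.4, -0.1]
grip_width: 0.58
```

Emit:
arm_command(series="0 0 0.002 0;0 0 0 0")

```text
clock: 8.08
ee_pos: [0.49, -0.1176, 0.273]
tcp_rot: [2.011, 2.414, -0.0]
wrist_force: [1.4, -2.2, 2.3]
grip_width: 0.581
```

Emit:
arm_command(series="0 0 0.0015 0;0 0 0 0")

```text
clock: 8.25
ee_pos: [0.4905, -0.1184, 0.2722]
tcp_rot: [2.01, 2.412, 0.001]
wrist_force: [0.8, -5.9, 11.0]
grip_width: 0.579
```

Emit:
arm_command(series="0 0 0.001 0;0 0 0 0")

```text
clock: 8.42
ee_pos: [0.4906, -0.1191, 0.2718]
tcp_rot: [2.011, 2.41, 0.001]
wrist_force: [-1.1, -8.8, 24.2]
grip_width: 0.577
```

Emit:
arm_command(series="0 0 0.0003 0;0 0 0 0;0 0 0 0;0 0 0 0;0 0 0 0")

```text
clock: 8.83
ee_pos: [0.4906, -0.1191, 0.2717]
tcp_rot: [2.011, 2.41, 0.001]
wrist_force: [-3.6, -10.3, 29.0]
grip_width: 0.585
```

Emit:
arm_command(series="0 0 0 0;0 0 0 0;0 0 0 0;0 0 0 0;0 0 0 0")

```text
clock: 9.25
ee_pos: [0.4906, -0.1191, 0.2718]
tcp_rot: [2.011, 2.41, 0.001]
wrist_force: [-3.3, -9.7, 29.6]
grip_width: 0.579
```

Emit:
arm_command(series="0 0 0 0;0 0 0 0;0 0 0 0;0 0 0 0;0 0 0 0")

```text
clock: 9.67
ee_pos: [0.4906, -0.1191, 0.2718]
tcp_rot: [2.011, 2.41, 0.001]
wrist_force: [-1.9, -9.7, 29.4]
grip_width: 0.581
```

Emit:
arm_command(series="0 0 0 0;0 0 0 0;0 0 0 0;0 0 0 0")

```text
clock: 10.0
ee_pos: [0.4906, -0.1191, 0.2717]
tcp_rot: [2.011, 2.41, 0.001]
wrist_force: [-3.0, -9.0, 30.7]
grip_width: 0.581
```

Emit:
arm_command(series="0 0 -0.0015 0;0 0 0 0")

```text
clock: 10.17
ee_pos: [0.4903, -0.118, 0.2724]
tcp_rot: [2.011, 2.412, 0.001]
wrist_force: [2.1, -4.3, 9.1]
grip_width: 0.578
```

Emit:
arm_command(series="0 0 0 0;0 0 0 0;0 0 0 0;0 0 0 0;0 0 0 0", fingers=1)

```text
clock: 10.58
ee_pos: [0.4898, -0.1175, 0.2717]
tcp_rot: [-2.01, -2.413, 0.001]
wrist_force: [-0.7, 0.5, 0.1]
grip_width: 0.902
```

Emit:
arm_command(series="0 0 -0.005 0;0 0 -0.02 0;0 0 -0.035 0;0 0 -0.01 0;0 0 0 0")

```text
clock: 11.0
ee_pos: [0.4906, -0.118, 0.3445]
tcp_rot: [2.009, 2.411, 0.005]
wrist_force: [1.0, -0.3, -0.7]
grip_width: 1.002
```

```bash
python3 -c "
from h import *
go((.4438,-.388,.16),10.4)"
```

```text
t 11.0 grasp [ 0.4914 -0.1178  0.1645] az 10.4 z [ 0.004  0.001 -1.   ] F [ 1.  -0.3 -0.7] w 1.002 j [-0.47  0.25  0.68  2.08 -0.21  0.87  0.51]
turn 0.0
shift mm [-257.1  -95.6    4.1]
```

Emit:
arm_command(series="-0.036 -0.0135 0 0;-0.036 -0.0135 0 0;-0.036 -0.0135 0 0;-0.036 -0.0135 0 0;-0.036 -0.0135 0 0")

```text
clock: 11.42
ee_pos: [0.4553, -0.3083, 0.3411]
tcp_rot: [-2.01, -2.414, -0.0]
wrist_force: [1.2, -0.1, 0.5]
grip_width: 0.997
```

Emit:
arm_command(series="-0.036 -0.0135 0 0;-0.036 -0.0135 0 0;-0.004 -0.001 0.03 0;0 0 0.035 0;0 0 0 0")

```text
clock: 11.83
ee_pos: [0.4405, -0.3858, 0.2711]
tcp_rot: [-2.007, -2.406, 0.002]
wrist_force: [-1.0, 1.1, -1.2]
grip_width: 0.997
```

```bash
python3 - <<'E'
from h import *
s=r.snapshot('scene'); P=cloud(s); t=r.snapshot('top'); Q=cloud(t)
for S,C,lo in ((s,P,70),(t,Q,70)):
    m=(S['color'].max(-1)<lo)&(np.hypot(C[...,0]-.4438,C[...,1]+.388)<.04)&(C[...,2]>.02)&(C[...,2]<.033); q=C[m]
    print('capR',len(q),q.mean(0).round(4) if len(q) else '')
    m=(S['color'].max(-1)<lo)&(np.hypot(C[...,0]-.49,C[...,1]+.118)<.04)&(C[...,2]>.08)&(C[...,2]<.1); q=C[m]
    print('capW on jar',len(q),q.mean(0).round(4) if len(q) else '',np.percentile(q[:,2],[50,90]).round(4))
go((.4438,-.388,.022),10.4)
c=cv2.cvtColor(s['color'],cv2.COLOR_RGB2BGR)[190:340,250:420]
cv2.imwrite('pics/p7.png',cv2.resize(c,None,fx=4,fy=4,interpolation=cv2.INTER_CUBIC))
E
```

```text
capR 103 [ 0.4442 -0.3933  0.0247]
capW on jar 187 [ 0.4864 -0.1204  0.09  ] [0.0905 0.0936]
capR 0 
capW on jar 134 [ 0.4879 -0.1161  0.0917] [0.0917 0.0965]
t 11.93 grasp [ 0.4413 -0.3862  0.0961] az 10.38 z [-0.003  0.001 -1.   ] F [-0.1 -0.8  0.5] w 1.0 j [ 0.11  0.51  0.65  1.94 -0.41  0.82  1.17]
turn -0.02
shift mm [-2.3  2.3 74.1]
```

View pics/p7.png

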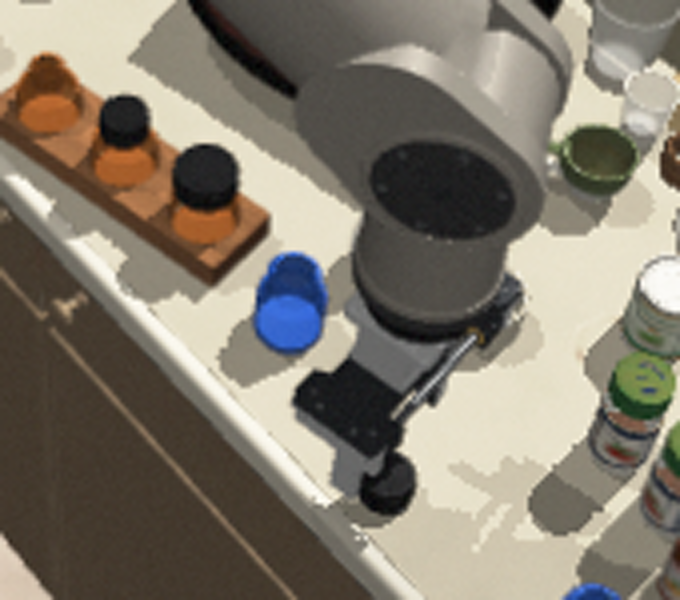

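Emit:
arm_command(series="-0.0023 0.0023 0.03 0;0 0 0.025 0;0 0 0 0;0 0 0 0")

```text
clock: 12.27
ee_pos: [0.4453, -0.3884, 0.223]
tcp_rot: [-2.01, -2.414, 0.0]
wrist_force: [-0.7, -0.5, 0.6]
grip_width: 1.002
```

```bash
python3 -c "
from h import *
go((.4438,-.388,.023),10.4)"
```

```text
t 12.27 grasp [ 0.4452 -0.3883  0.043 ] az 10.43 z [-0.  0. -1.] F [-0.7 -0.5  0.6] w 1.002 j [ 0.16  0.59  0.59  1.96 -0.48  0.73  1.22]
turn 0.03
shift mm [ 0.6 -1.3 20. ]
```

Emit:
arm_command(series="0 -0.001 0.013 0;0 0 0.007 0;0 0 0 0;0 0 0 0")

```text
clock: 12.6
ee_pos: [0.4441, -0.3888, 0.2024]
tcp_rot: [2.011, 2.414, 0.0]
wrist_force: [-1.0, 0.6, 0.8]
grip_width: 0.998
```

Emit:
arm_command(series="0 0 0 0;0 0 0 0;0 0 0 0;0 0 0 0;0 0 0 0", fingers=-1, squeeze=42)

```text
clock: 13.02
ee_pos: [0.444, -0.3888, 0.202]
tcp_rot: [2.011, 2.413, -0.0]
wrist_force: [0.0, 0.3, -0.8]
grip_width: 0.681
```

Emit:
arm_command(series="0 0 0 0;0 0 0 0;0 0 0 0;0 0 0 0;0 0 0 0")

```text
clock: 13.43
ee_pos: [0.4439, -0.3888, 0.2019]
tcp_rot: [-2.011, -2.414, 0.0]
wrist_force: [0.1, 0.3, -0.7]
grip_width: 0.452
```

```bash
python3 -c "
from h import *
go((.459,.0595,.16),10.4)"
```

```text
t 13.43 grasp [ 0.4439 -0.3888  0.0219] az 10.4 z [-0. -0. -1.] F [ 0.1  0.3 -0.7] w 0.452 j [ 0.18  0.62  0.56  1.97 -0.5   0.69  1.24]
turn 0.0
shift mm [ 438.2   95.7 -138.1]
```

Emit:
arm_command(series="0 0 0 0;0 0 -0.034 0;0 0 -0.035 0;0 0 -0.035 0;0 0 -0.035 0")

```text
clock: 13.85
ee_pos: [0.4435, -0.3887, 0.3423]
tcp_rot: [-2.011, -2.413, 0.001]
wrist_force: [0.9, -0.9, -0.3]
grip_width: 0.455
```

Emit:
arm_command(series="0.036 0.008 0 0;0.036 0.008 0 0;0.036 0.008 0 0;0.036 0.008 0 0;0.036 0.008 0 0")

```text
clock: 14.27
ee_pos: [0.4504, -0.2029, 0.3409]
tcp_rot: [-2.011, -2.413, -0.0]
wrist_force: [1.2, 0.3, -0.6]
grip_width: 0.453
```

Emit:
arm_command(series="0.036 0.008 0 0;0.036 0.008 0 0;0.036 0.008 0 0;0.036 0.008 0 0;0.036 0.008 0 0")

```text
clock: 14.68
ee_pos: [0.4572, -0.0185, 0.3411]
tcp_rot: [2.011, 2.413, 0.001]
wrist_force: [1.4, 0.0, -1.3]
grip_width: 0.456
```

Emit:
arm_command(series="0.036 0.008 0 0;0.036 0.008 0 0;0 0 0 0;0 0 0 0")

```text
clock: 15.02
ee_pos: [0.4603, 0.0553, 0.3408]
tcp_rot: [-2.006, -2.417, 0.0]
wrist_force: [0.1, -0.4, -0.3]
grip_width: 0.453
```

```bash
python3 - <<'E'
from h import *
go((.459,.0595,.113),10.4)
s=r.snapshot('scene')
c=cv2.cvtColor(s['color'],cv2.COLOR_RGB2BGR)[150:250,210:330]
cv2.imwrite('pics/p8.png',cv2.resize(c,None,fx=6,fy=6,interpolation=cv2.INTER_CUBIC))
E
```

```text
t 15.02 grasp [0.4602 0.0553 0.1608] az 10.62 z [-0.  0. -1.] F [ 0.1 -0.4 -0.3] w 0.453 j [-0.8   0.17  0.61  2.16 -0.13  0.85  0.07]
turn 0.22
shift mm [ 4.3 -0.4 47.8]
```

View pics/p8.png

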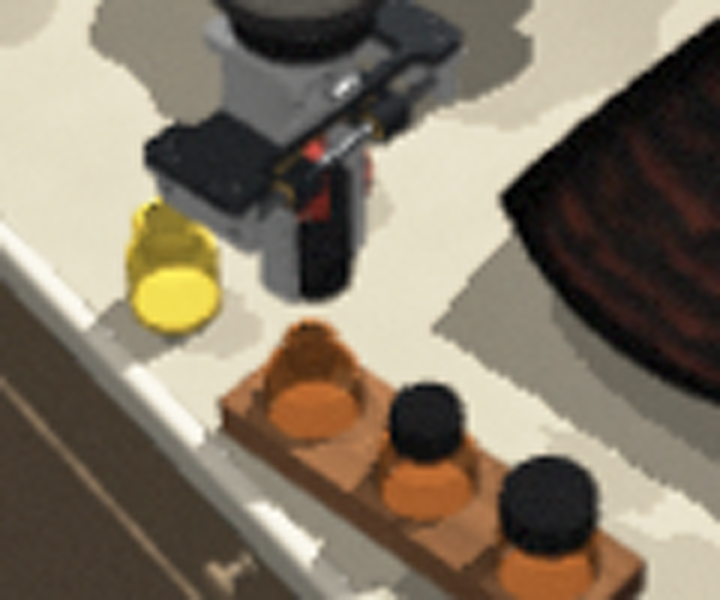

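Emit:
arm_command(series="0.0043 0 0 0;0 0 0.02 0;0 0 0.02 0;0 0 0.006 0;0 0 0 0")

```text
clock: 15.48
ee_pos: [0.4592, 0.0568, 0.2939]
tcp_rot: [-2.013, -2.411, 0.004]
wrist_force: [0.1, -0.6, 0.1]
grip_width: 0.449
```

```bash
python3 -c "
from h import *
go((.459,.0595,.1),10.4)"
```

```text
t 15.48 grasp [0.4587 0.0565 0.1139] az 10.29 z [-0.002 -0.002 -1.   ] F [ 0.1 -0.6  0.1] w 0.449 j [-0.77  0.26  0.58  2.2  -0.21  0.74  0.13]
turn -0.11
shift mm [ 2.9  0.9 13.9]
```

Emit:
arm_command(series="0.0015 0 0.003 0;0 0 0.003 0;0 0 0.004 0;0 0 0 0")

```text
clock: 15.82
ee_pos: [0.4593, 0.0592, 0.2848]
tcp_rot: [-2.011, -2.414, -0.0]
wrist_force: [-0.1, 0.3, -0.2]
grip_width: 0.452
```

Emit:
arm_command(series="0 0 0.002 0;0 0 0.002 0;0 0 0 0")

```text
clock: 16.07
ee_pos: [0.4593, 0.0592, 0.2807]
tcp_rot: [-2.011, -2.414, 0.0]
wrist_force: [0.3, 0.1, -0.0]
grip_width: 0.452
```

```bash
python3 - <<'E'
from h import *
go((.459,.0595,.088),10.4)
s=r.snapshot('scene')
c=cv2.cvtColor(s['color'],cv2.COLOR_RGB2BGR)[160:250,210:320]
cv2.imwrite('pics/p9.png',cv2.resize(c,None,fx=6,fy=6,interpolation=cv2.INTER_CUBIC))
E
```

```text
t 16.07 grasp [0.4593 0.0592 0.1007] az 10.41 z [-0. -0. -1.] F [ 0.3  0.1 -0. ] w 0.452 j [-0.76  0.28  0.57  2.21 -0.23  0.71  0.15]
turn 0.01
shift mm [ 0.3 -0.2 12.7]
```

View pics/p9.png

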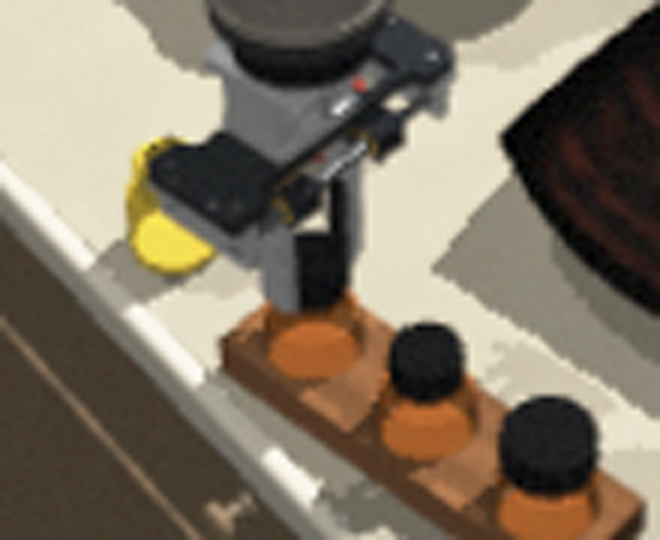

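The cap is aligned over the neck with no contact force, so I'll start pressing.

Emit:
arm_command(series="0 0 0.002 0;0 0 0.002 0;0 0 0 0")

```text
clock: 16.37
ee_pos: [0.4592, 0.0592, 0.2765]
tcp_rot: [-2.011, -2.414, 0.001]
wrist_force: [-0.2, 0.3, -0.4]
grip_width: 0.454
```

Emit:
arm_command(series="0 0 0.0015 0;0 0 0 0")

```text
clock: 16.53
ee_pos: [0.4593, 0.0593, 0.2752]
tcp_rot: [-2.011, -2.414, 0.0]
wrist_force: [-1.4, 0.3, -0.1]
grip_width: 0.45
```

Emit:
arm_command(series="0 0 0.0015 0;0 0 0 0")

```text
clock: 16.7
ee_pos: [0.4594, 0.0595, 0.2738]
tcp_rot: [-2.01, -2.414, -0.0]
wrist_force: [-1.5, 3.2, 4.5]
grip_width: 0.453
```

Emit:
arm_command(series="0 0 0.0015 0;0 0 0 0")

```text
clock: 16.87
ee_pos: [0.4594, 0.0594, 0.2724]
tcp_rot: [-2.01, -2.414, -0.001]
wrist_force: [-2.4, 2.4, 7.5]
grip_width: 0.451
```

Emit:
arm_command(series="0 0 0.0015 0;0 0 0 0")

```text
clock: 17.03
ee_pos: [0.4592, 0.0592, 0.2707]
tcp_rot: [-2.011, -2.414, 0.0]
wrist_force: [-0.3, 0.0, -3.2]
grip_width: 0.453
```

Emit:
arm_command(series="0 0 0.0015 0;0 0 0 0")

```text
clock: 17.2
ee_pos: [0.4592, 0.0591, 0.2691]
tcp_rot: [-2.011, -2.414, 0.001]
wrist_force: [0.5, -1.1, -2.3]
grip_width: 0.449
```

Emit:
arm_command(series="0 0 0.001 0;0 0 0 0")

```text
clock: 17.37
ee_pos: [0.4593, 0.0593, 0.2683]
tcp_rot: [-2.011, -2.413, 0.0]
wrist_force: [-0.7, 1.0, -0.5]
grip_width: 0.454
```

Clicked; home should be near z 0.268.

Emit:
arm_command(series="0 0 0.001 0;0 0 0 0")

```text
clock: 17.53
ee_pos: [0.4593, 0.0595, 0.2679]
tcp_rot: [-2.01, -2.413, -0.001]
wrist_force: [-7.8, 3.1, 19.2]
grip_width: 0.459
```

Emit:
arm_command(series="0 0 0.001 0;0 0 0 0")

```text
clock: 17.7
ee_pos: [0.4593, 0.0595, 0.2674]
tcp_rot: [-2.01, -2.412, -0.001]
wrist_force: [-13.8, 2.5, 38.4]
grip_width: 0.452
```

Emit:
arm_command(series="0 0 0.0007 0;0 0 0 0")

```text
clock: 17.87
ee_pos: [0.4593, 0.0594, 0.2671]
tcp_rot: [-2.01, -2.412, -0.002]
wrist_force: [-17.9, 2.9, 52.8]
grip_width: 0.455
```

Emit:
arm_command(series="0 0 -0.001 0;0 0 0 0;0 0 0 0;0 0 0 0;0 0 0 0")

```text
clock: 18.28
ee_pos: [0.4592, 0.0595, 0.2673]
tcp_rot: [-2.01, -2.413, -0.001]
wrist_force: [-9.9, 2.0, 25.4]
grip_width: 0.451
```

Emit:
arm_command(series="0 0 0 0;0 0 0 0;0 0 0 0;0 0 0 0;0 0 0 0")

```text
clock: 18.7
ee_pos: [0.4592, 0.0595, 0.2673]
tcp_rot: [-2.01, -2.413, -0.001]
wrist_force: [-9.2, 3.0, 25.7]
grip_width: 0.455
```

Emit:
arm_command(series="0 0 0 0;0 0 0 0;0 0 0 0;0 0 0 0;0 0 0 0")

```text
clock: 19.12
ee_pos: [0.4592, 0.0595, 0.2674]
tcp_rot: [-2.01, -2.413, -0.001]
wrist_force: [-10.3, 2.9, 25.3]
grip_width: 0.452
```

Emit:
arm_command(series="0 0 0 0;0 0 0 0;0 0 0 0;0 0 0 0;0 0 0 0")

```text
clock: 19.53
ee_pos: [0.4592, 0.0595, 0.2673]
tcp_rot: [-2.01, -2.413, -0.001]
wrist_force: [-10.1, 2.8, 24.9]
grip_width: 0.452
```

```bash
python3 - <<'E'
from h import *
go((.459,.0595,.088),10.4)
s=r.snapshot('scene')
c=cv2.cvtColor(s['color'],cv2.COLOR_RGB2BGR)[160:270,210:350]
cv2.imwrite('pics/p10.png',cv2.resize(c,None,fx=5,fy=5,interpolation=cv2.INTER_CUBIC))
E
```

```text
t 19.53 grasp [0.4591 0.0597 0.0873] az 10.41 z [-0.001  0.001 -1.   ] F [-10.1   2.8  24.9] w 0.452 j [-0.74  0.31  0.55  2.22 -0.26  0.68  0.18]
turn 0.01
shift mm [-0.2 -0.1 -0.7]
```

View pics/p10.png

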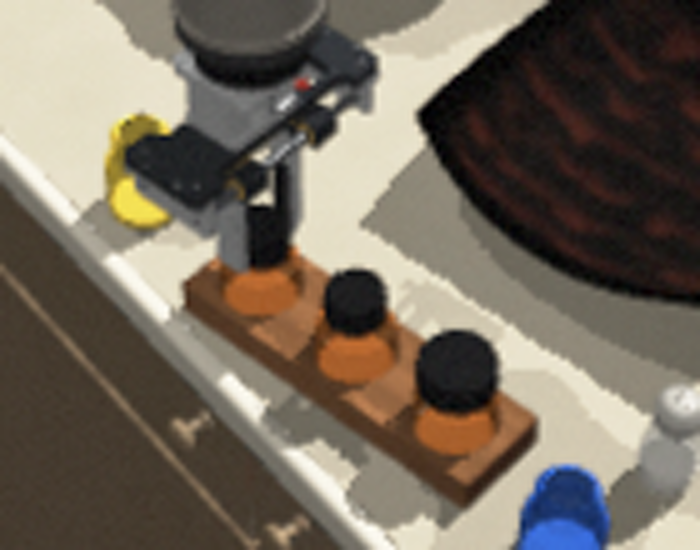

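```bash
python3 -c "
from plant import r
print(r.sign_off())"
```

```text
the job is handed in; nothing more can be done
None
```

Both caps are on and clicked, and I handed the job in at about 19.5 s with the gripper still pressing the small cap down.

- **Large cap (wide jar, right well):** it clicked at a last reading of about 10 N and stopped where the seated height should be. I pressed at about 29 N for about 1.6 s. Depth readings afterwards put its top at about 91 mm, against 92 mm expected.
- **Small cap (narrow jar, left well):** the click showed as the force falling from 7.5 N to about zero. The cap then stopped within 1 mm of its expected height. I pressed at about 25 N for about 1.7 s and kept that push and the grip through hand-in.

**Checks that were off:**
- The small cap's last reading before the click was 7.5 N, below the 9 to 15 N given, probably because the peak fell between readings.
- The press on the small cap briefly reached 53 N, more than I meant but under the 80 N limit, so I eased it back.
- One attempt to measure the held large cap by depth was unusable (7 mm scatter), so I ignored it and relied on the pictures and the forces.
- There was a sideways force of about 10 N during both presses, briefly up to about 18 N on the second. The last picture shows the jars upright in their wells.

The already-capped jar looked undisturbed in the last picture. I steered clear of the other things on the worktop but did not re-check each of them.

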